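Switch on the loupe headlight supply under its flip-up guard

TASK

Switch on the white headlight power unit: with a fingertip, lift the spring-loaded guard on its top by the lip at its front, push the toggle beneath it fully over to the far side, towards the guard's hinge, and then let the guard drop shut again over the switch. Just touch and push gently; do not shove or pick up the unit, and leave the loupes and the spray bottle where they are.

Things in the scene. Friction and masses are not known exactly. Their poses are not given: they have to be found in the camera images.
- unit: The power unit: a white box, loose on rubber feet, 2.2 kg, 120 mm deep (x), 130 wide (y), flat top panel 80 mm above the table. Origin under its centre at table height; x points from front (face at x = -60) to back, z up; the front faces roughly to the robot. Behind the guard, at x = 23 to 45, a knob 14 mm high and two sockets. Parts are given below in this frame, mm.
- guard (a joint): Opening of the guard, 0 shut to 1.4 rad; its front swings up and back towards its hinge at the back. Light spring: about 1 N at the lip lifts it. It does not stay up: it falls shut once nothing holds it, so it must rest on the finger while the toggle is pushed. 0.06 kg.
- guard_hinge (a point): Middle of the guard's hinge axis, along the unit's y at unit x = -12, z = 86. The guard is an aluminium hood with a clear window as top, open below, 76 mm wide (70 inside), walls 3 to 4 mm. Shut, it spans unit x = -62 to -12 and z = 83 to 126; sides and front come down to 3 mm or so above the panel.
- lip_edge (a point): Middle of the lower front edge of the guard's lip, 67 mm from the hinge axis, moving with the guard; shut: unit x = -79, y = 0, z = 83. The lip is a flat tongue at the foot of the guard's front, 50 mm wide, 4 thick with a rolled 6 mm edge, sticking out 17 mm from the hood and 19 mm beyond the unit's front face, free from below.
- toggle (a joint): Toggle angle: 0 off (leaning to the unit's front), 0.6 rad on (leaning to the back, towards the guard's hinge). Starts off (under 0.1). Stiff: about 1.5 N at the knob moves it, and it stays where it is left, so push it right over to its stop. Lever, pivot at unit x = -35, y = 0, z = 82; the shut guard covers it without touching it.
- toggle_knob (a point): Centre of the round black knob (12 mm across) at the toggle's end, 28 mm from its pivot: unit x = -43, z = 109 when off; x = -27, z = 109 when on; y = 0.
- loupes_long: A pair of magnifying loupes lying loose, beige barrels and a black frame, 0.12 kg: two barrels 28 mm thick side by side, spectacle frame and temples behind; about 135 mm long, 130 mm wide, 42 mm high. Origin under the middle, x from barrels to temples, z up. A bystander: not to be touched; it may stand left or right of the power unit.
- loupes_sport: A pair of magnifying loupes lying loose, white barrels and a red frame, 0.12 kg: two barrels 28 mm thick side by side, spectacle frame and temples behind; about 135 mm long, 130 mm wide, 42 mm high. Origin under the middle, x from barrels to temples, z up. A bystander: not to be touched; it may stand left or right of the power unit.
- spray: A small blue spray bottle for lenses with a white cap, 40 mm across, 95 mm high, 0.12 kg, standing loose. Origin under its centre. A bystander: not to be touched; it stands behind the power unit.

How it is judged:
On the way, in this order (a step that is already met when the one before it is completed fails the run):
1. the guard is lifted while the toggle is still off (value of joint guard above 0.3 rad and value of joint toggle below 0.25 rad), for 0.1 s.
2. the toggle is pushed on while the guard is up (value of joint toggle above 0.48 rad and value of joint guard above 0.25 rad), for 0.1 s.
At the end, for the whole second after the job is handed in: The toggle is on (above 0.48 rad) and the guard is down (below 0.06 rad); the unit stands level (within 0.03 rad) and within 20 mm of where it stood; loupes and bottle are within 20 mm of where they were (value of joint toggle above 0.48 rad and value of joint guard below 0.06 rad and angle between unit's own z axis and vertical below 0.03 rad and distance of each of unit, loupes_long, loupes_sport, spray from where it was at the start of the episode below 0.02 m); the robot touches nothing.
It fails at once if the power unit is shoved more than 20 mm or picked up (distance of unit from where it was at the start of the episode above 0.02 m or angle between unit's own z axis and vertical above 0.15 rad).
It fails at once if the unit, its guard or its toggle is pinched or pressed with more than 30 N (contact force between the fingers and unit above 30 N).
It fails at once if the loupes or the bottle are moved more than 20 mm, knocked over or picked up (distance of any of loupes_long, loupes_sport, spray from where it was at the start of the episode above 0.02 m or angle between any of loupes_long, loupes_sport, spray's own z axis and vertical above 0.35 rad).
It also fails if it takes over 38 s, if anything falls off the work surface, if the arm or the gripper's body presses on something with over 40 N, if the wrist force passes 120 N, or if a joint passes its speed limit or range.

ROBOT

A 6-joint arm with a two-finger parallel gripper is mounted at the origin on the work surface. World frame = base frame: x ahead of the robot, y to its left, z up, the work surface at z = 0. Lengths are in m, angles in rad, forces in N, time in s.
With the tool pointing down it reaches from about 0.325 to 0.875 m from the base axis. Payload 4.4 kg.
Tool frame: the origin (TCP) lies between the finger pads; the fingertips stand 8 mm ahead of it and the grasp point (between the pads) lies 11 mm behind it (arm.finger_overhang is the distance from the TCP to the fingertips, in m); z points along the fingers, y is the line along which they close (so a half turn about z gives the same grasp; the last joint's range is limited). The gripper opens to 85 mm and grips with 20 to 120 N. Pads are 22 mm wide; open, the fingers measure 114 mm over their backs; the gripper's body (76 mm by 85 mm) begins 54 mm behind the grasp point. The pads swing forward as they close: fully open they stand 13 mm farther back than shut.
Start: joints at [-1.256, 0.207, 1.542, -0, 1.393, -0.15], TCP at [0.258, -0.514, 0.212] pointing down, gripper open.
Joint ranges: [-2.73, 2.73], [-0.86, 2.22], [0.23, 2.46], [-1.11, 4.25], [0.08, 2.63], [-2.82, 2.82]. Speed limits (rad/s): [2.79, 2.79, 3.14, 3.14, 3.14, 3.14].

INTERFACE

Orientations are given as a rotation vector (axis times angle).
In Python, from bench import arm gives the robot as it stands. Calls block until the motion is done:
- arm.goto(position, orientation): joint-space move of the TCP to a pose.
- arm.servo_line(position, rotation=None, vel=0.15): straight line of the TCP; rotation=None keeps the orientation; vel is the mean speed in m/s.
- arm.movej(angles): joint-space move.
- arm.move_gripper(opening): finger opening in m; the grip force is fixed at half the most; returns when the fingers have stopped.
- arm.dwell(seconds).
- arm.solve_ik(position, orientation): joint angles nearest the present ones, or None.
- arm.get_obs(): the state.
- arm.get_image(name): name is "scene" or "top"; returns a dict with "image" (420x560x3 uint8, red, green, blue), "fov_y" (degrees; the focal length in pixels is half the picture's height over the tangent of half this angle, whatever the lens; pixels are square), "cx", "cy" (the principal point, pixels), "dist_coeffs" ([k1, k2, p1, p2, k3] as OpenCV has them; the pictures are not rectified), "rvec" (rotation vector, rad) and "tvec" (3), from world to camera coordinates, as OpenCV has them. Camera axes: x right, y down, z forward; pixel columns grow to the right and rows downward; lengths in m; the calibration is good to about 2 mm. A picture is of the moment at which its call begins. There is no depth.
A pose or a line that the arm cannot do raises arm.MotionError and nothing moves.
- arm.hand_in(): hands the job in; it is judged then, once.
The state is a dict: "time": time; "joints": joint angles; "qd": joint speeds; "joint_efforts": joint torques, N m; "eef_pos": TCP position; "tcp_rot": TCP orientation; "force": force on the tool from outside, world axes, zero at the start; "wrist_torque": the same for the moment, N m; "opening": finger opening in m; "finger_force": force on a finger pad.
Only numpy, scipy, OpenCV 4.12 (cv2) and the standard library are available. Lean on these libraries where they do the work, as an engineer would, in place of code of your own. Each camera call takes 0.05 s, during which the arm holds its last target. There are 200 camera calls.

## Working session

There is one attempt and no reset: what is moved stays moved. The work goes in short steps, each a Python script; the robot and the scene stay as the last script left them, time stands still between calls to the robot, and variables do not carry over. Pictures are saved under pics/ and viewed, at most 10 in all, crops included, and the job is handed in when it is done.

```bash
mkdir -p pics; python3 - <<'E'
from bench import arm
import cv2
for n in("scene","top"):
    d=arm.get_image(n); cv2.imwrite(f"pics/{n}0.png",d["image"][:,:,::-1])
    print({k:v for k,v in d.items() if k!="image"})
o=arm.get_obs();print(o["time"],o["eef_pos"],o["tcp_rot"],o["opening"],arm.finger_overhang)
E
```

```text
{'fov_y': 55.16168637626268, 'cx': 271.3249802264546, 'cy': 211.61557631862598, 'dist_coeffs': array([0.02200258, 0.        , 0.        , 0.        , 0.        ]), 'rvec': array([ 1.73850638,  1.95160889, -0.70492535]), 'tvec': array([ 0.0361709 , -0.46194895,  1.24595035])}
{'fov_y': 52.413723047556495, 'cx': 279.81264125791836, 'cy': 208.03727639070004, 'dist_coeffs': array([-0.12684906,  0.        ,  0.        ,  0.        ,  0.        ]), 'rvec': array([ 2.13320738, -2.18928464,  0.18323061]), 'tvec': array([0.04569277, 0.64974573, 0.87368736])}
0.1 [ 0.25800231 -0.51304017  0.21141262] [-3.05469628e+00 -7.24555661e-01  3.30640709e-04] 0.08554702907523436 0.008
```

View pics/scene0.png

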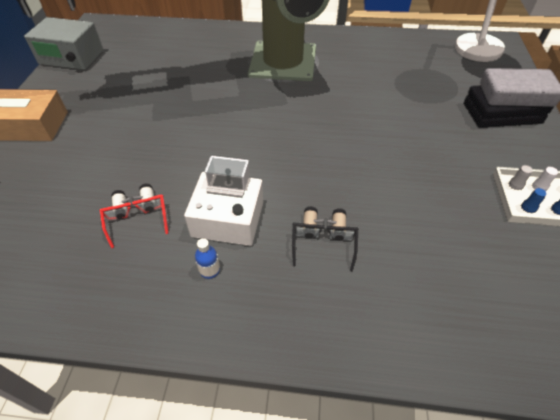

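View pics/top0.png

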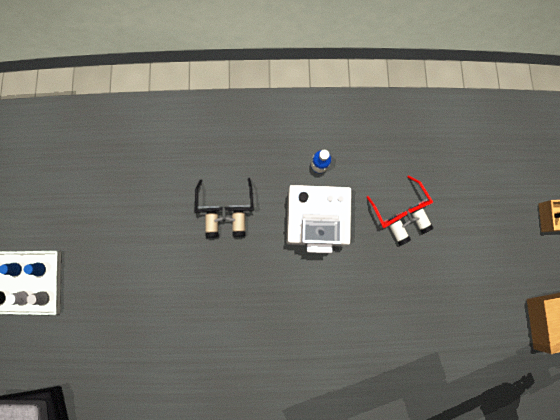

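The scene camera, facing the robot, shows the unit at about (226,208). In the top view it is at about (320,215), with the lip at (320,250), red loupes on the right at (400,210), black loupes on the left at (225,208) and the bottle behind at (321,160). I'll enlarge both views.

```bash
python3 - <<'E'
import cv2
a=cv2.imread("pics/scene0.png")[145:255,170:280]; b=cv2.imread("pics/top0.png")[175:265,275:365]
cv2.imwrite("pics/sc.png",cv2.resize(a,(594,594),interpolation=cv2.INTER_CUBIC)) # 5.4x
cv2.imwrite("pics/tc.png",cv2.resize(b,(594,594),interpolation=cv2.INTER_CUBIC)) # 6.6x
E
```

```text
(no output)
```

View pics/sc.png

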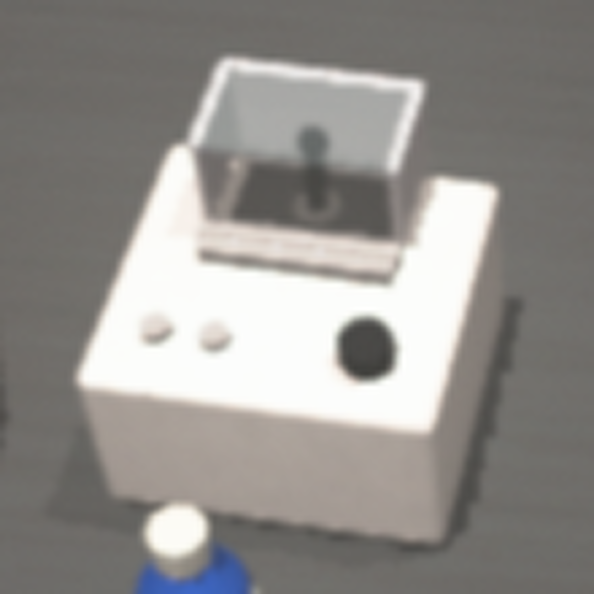

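View pics/tc.png

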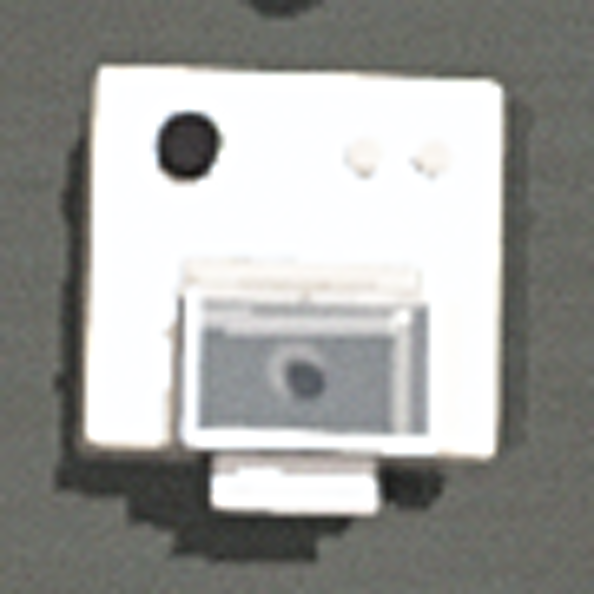

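The crops show the top-panel corners clearly:

| View | Back right | Back left | Front right | Front left |
|---|---|---|---|---|
| Scene | (80,383) | (435,430) | (178,147) | (497,186) |
| Top | (503,80) | (97,66) | (496,457) | (82,446) |

In the top view, the lip edge runs from (212,512) to (378,514) and the knob is at (303,378). In the scene view, the knob is at (314,138).

```bash
cat >u.py <<'E'
import numpy as np,cv2
from scipy.spatial.transform import Rotation as R
from scipy.optimize import least_squares
def rays(d,p):
    h,_=d["image"].shape[:2]; f=h/2/np.tan(np.radians(d["fov_y"]/2))
    K=np.array([[f,0,d["cx"]],[0,f,d["cy"]],[0,0,1]]); return K
def proj(d,P):
    return cv2.projectPoints(np.array(P,float).reshape(-1,1,3),d["rvec"],d["tvec"],rays(d,0),d["dist_coeffs"])[0][:,0]
def pts(P,x,y,yaw): return R.from_euler('z',yaw).apply(np.array(P,float)/1000)+[x,y,0]
E
python3 - <<'E'
from bench import arm
from u import *
S,T=arm.get_image("scene"),arm.get_image("top")
s=lambda p:(np.array(p)+.5)/5.4-.5+[170,145]
t=lambda p:(np.array(p)+.5)/6.6-.5+[275,175]
C=[[60,-65,80],[60,65,80],[-60,-65,80],[-60,65,80]]
ms=s([(80,383),(435,430),(178,147),(497,186)]); mt=t([(503,80),(97,66),(496,457),(82,446)])
# free triangulation
W=[]
for a,b in list(zip(ms,mt))+[(s((314,138)),t((303,378)))]:
    W.append(least_squares(lambda P:np.r_[proj(S,P)[0]-a,proj(T,P)[0]-b],[.5,0,.08]).x)
print("tri",np.round(W,4).tolist())
C2=C; 
def res(q):
    z=np.array(C2,float);z[:,2]=q[3]*1000
    P=pts(z,*q[:3]); L=pts([[-79,25,85],[-79,-25,85]],*q[:3])
    return np.r_[(proj(S,P)-ms).ravel(),(proj(T,P)-mt).ravel(),(proj(T,L)-t([(212,512),(378,514)])).ravel()]
r=least_squares(res,[.5,0,0,.08],loss="soft_l1");print("pose",r.x,np.round(res(r.x),1))
K=pts([[-43,0,109]],*r.x[:3]);print(K,proj(S,K)-s((314,138)),proj(T,K)-t((303,378)))
np.save("pose.npy",r.x)
E
```

```text
tri [[0.6868, -0.1191, 0.0825], [0.6942, 0.0092, 0.0831], [0.5676, -0.1116, 0.0807], [0.5749, 0.0159, 0.0807], [0.5913, -0.0488, 0.1159]]
pose [ 0.63078679 -0.05174949 -0.05769232  0.08124539] [-0.9  0.4  0.2  0.7 -1.1 -0.4  1.  -0.2 -0.2  0.2 -0.4  0.1  0.5  0.2
  0.3  0.   0.  -0.2 -0.8  0.2]
[[ 0.58785833 -0.0492701   0.109     ]] [[0.69738555 1.23635572]] [[0.17611423 1.95729417]]
```

```bash
cat >>u.py <<'E'
pose=np.load("pose.npy")[:3]
def tcp(x,z,phi=.35,y=0):
    c,s=np.cos(phi),np.sin(phi)
    M=np.array([[s,0,c],[0,-1,0],[c,0,-s]]).T
    M=R.from_euler('z',pose[2]).as_matrix()@M
    return pts([[x,y,z]],*pose)[0]-.008*M[:,2], R.from_matrix(M).as_rotvec()
E
python3 - <<'E'
from bench import arm
from u import *
for phi in(.2,.35,.5):
  for w in((-180,130),(-110,64),(-66,64),(-66,107),(-32,107)):
    p,r=tcp(*w,phi);q=arm.solve_ik(p,r);print(phi,w,p.round(3),None if q is None else np.round(q,2))
E
```

```text
0.2 (-180, 130) [ 0.443 -0.041  0.132] None
0.2 (-110, 64) [ 0.513 -0.045  0.066] None
0.2 (-66, 64) [ 0.557 -0.047  0.066] [-0.51  0.68  2.42  2.69  1.33 -1.55]
0.2 (-66, 107) [ 0.557 -0.047  0.109] None
0.2 (-32, 107) [ 0.591 -0.049  0.109] [-0.45  0.5   2.39  2.72  1.14 -1.47]
0.35 (-180, 130) [ 0.444 -0.041  0.133] None
0.35 (-110, 64) [ 0.513 -0.045  0.067] None
0.35 (-66, 64) [ 0.557 -0.048  0.067] [-0.48  0.47  2.44  2.67  1.01 -1.46]
0.35 (-66, 107) [ 0.557 -0.048  0.11 ] None
0.35 (-32, 107) [ 0.591 -0.049  0.11 ] [-0.43  0.31  2.39  2.66  0.82 -1.36]
0.5 (-180, 130) [ 0.444 -0.041  0.134] None
0.5 (-110, 64) [ 0.514 -0.045  0.068] None
0.5 (-66, 64) [ 0.558 -0.048  0.068] [-0.44  0.28  2.42  2.58  0.68 -1.31]
0.5 (-66, 107) [ 0.558 -0.048  0.111] [-0.44  0.1   2.44  2.44  0.54 -1.14]
0.5 (-32, 107) [ 0.592 -0.049  0.111] [-0.4   0.16  2.36  2.5   0.51 -1.16]
```

```bash
cat >>u.py <<'E'
def tcp(x,z,phi=.35,y=0,psi=0,roll=0):
    c,s=np.cos(phi),np.sin(phi)
    M=np.array([[s,0,c],[0,-1,0],[c,0,-s]]).T
    M=R.from_euler('z',pose[2]+psi).as_matrix()@M@R.from_euler('z',roll).as_matrix()
    return pts([[x,y,z]],*pose)[0]-.008*M[:,2], R.from_matrix(M).as_rotvec()
E
python3 - <<'E'
from bench import arm
from u import *
for roll in (0,np.pi):
 for psi in (-.8,-.5,-.25,0,.25,.5,.8):
  for phi in(.2,.35,.5,.6,.7):
   L=[]
   for w in((-100,60),(-85,60),(-66,60),(-66,107),(-32,107)):
    p,r=tcp(*w,phi,0,psi,roll);L.append(arm.solve_ik(p,r))
   ok=[q is not None for q in L]
   if sum(ok)>=4: print(round(roll),psi,phi,''.join('.X'[o] for o in ok),[np.round(q,2).tolist() for q in L if q is not None][::3])
E
```

```text
0 -0.5 0.2 XXXXX [[0.18, 0.68, 2.32, 3.9, 1.27, -1.67], [0.15, 0.52, 2.3, 3.93, 1.13, -1.8]]
0 -0.5 0.35 XXXXX [[0.14, 0.5, 2.35, 3.94, 1.0, -1.8], [0.12, 0.35, 2.31, 4.02, 0.87, -1.96]]
0 -0.5 0.5 XXXXX [[0.1, 0.33, 2.35, 4.06, 0.74, -1.99], [0.08, 0.21, 2.29, 4.22, 0.63, -2.22]]
0 -0.25 0.2 XXXXX [[-0.15, 0.71, 2.44, 3.3, 1.38, -1.57], [-0.13, 0.49, 2.42, 3.33, 1.15, -1.61]]
0 -0.25 0.35 .XXXX [[-0.15, 0.48, 2.44, 3.32, 1.0, -1.61], [-0.13, 0.32, 2.36, 3.38, 0.77, -1.68]]
0 -0.25 0.5 .XXXX [[-0.16, 0.29, 2.43, 3.35, 0.66, -1.67], [-0.15, 0.18, 2.32, 3.47, 0.45, -1.79]]
0 -0.25 0.6 XXXXX [[-0.18, 0.17, 2.44, 3.39, 0.44, -1.72], [-0.17, 0.05, 2.36, 3.6, 0.27, -1.93]]
0 0 0.6 .XXXX [[-0.45, 0.17, 2.44, 2.44, 0.5, -1.16], [-0.38, 0.1, 2.32, 2.24, 0.34, -0.88]]
0 0 0.7 XXXXX [[-0.44, 0.07, 2.43, 2.14, 0.34, -0.84], [-0.39, -0.02, 2.34, 1.66, 0.26, -0.31]]
0 0.25 0.2 XXXXX [[-0.89, 0.7, 2.41, 2.06, 1.36, -1.55], [-0.78, 0.5, 2.4, 2.11, 1.24, -1.36]]
0 0.25 0.35 XXXXX [[-0.83, 0.48, 2.45, 2.04, 1.12, -1.37], [-0.74, 0.3, 2.41, 2.02, 0.99, -1.16]]
0 0.25 0.5 XXXXX [[-0.76, 0.28, 2.44, 1.94
[... 2672 characters left out ...]
, 2.12], [-0.8, 0.23, 2.26, 1.49, 0.98, 2.33]]
3 0.5 0.6 XXXXX [[-0.82, 0.26, 2.31, 1.45, 0.91, 2.29], [-0.75, 0.16, 2.24, 1.37, 0.9, 2.5]]
3 0.5 0.7 XXXXX [[-0.75, 0.19, 2.28, 1.32, 0.83, 2.48], [-0.69, 0.11, 2.2, 1.22, 0.83, 2.7]]
3 0.8 0.2 XXXXX [[-0.99, 0.71, 2.07, 1.35, 1.44, 1.93], [-0.92, 0.6, 2.05, 1.39, 1.44, 2.07]]
3 0.8 0.35 XXXXX [[-0.95, 0.57, 2.11, 1.3, 1.31, 2.05], [-0.89, 0.47, 2.07, 1.32, 1.32, 2.2]]
3 0.8 0.5 XXXXX [[-0.9, 0.44, 2.12, 1.23, 1.19, 2.2], [-0.84, 0.36, 2.07, 1.22, 1.21, 2.35]]
3 0.8 0.6 XXXXX [[-0.85, 0.37, 2.12, 1.16, 1.12, 2.31], [-0.79, 0.29, 2.06, 1.14, 1.14, 2.47]]
3 0.8 0.7 XXXXX [[-0.8, 0.3, 2.12, 1.08, 1.05, 2.44], [-0.74, 0.24, 2.04, 1.04, 1.08, 2.6]]
```

```bash
python3 - <<'E'
from bench import arm
from u import *
import cv2
F=.35;S=.35
W=[(-125,130,-20),(-125,58,-20),(-71,58,0),(-71,107,0),(-30,107,0)]
print([arm.solve_ik(*tcp(x,z,F,y,S)) is not None for x,z,y in W])
arm.move_gripper(0)
x,z,y=W[0];arm.goto(*tcp(x,z,F,y,S))
o=arm.get_obs();print(o["time"],o["eef_pos"],tcp(x,z,F,y,S)[0],o["opening"],o["force"])
ims=[]
for n in("scene","top"):
    d=arm.get_image(n);im=np.ascontiguousarray(d["image"][:,:,::-1])
    M=R.from_rotvec(o["tcp_rot"]).as_matrix()
    c=im[100:280,130:330] if n=="scene" else im[150:330,220:420]
    c=cv2.resize(c,(400,360),interpolation=cv2.INTER_CUBIC)
    u=(proj(d,o["eef_pos"]+.008*M[:,2])[0]-([130,100] if n=="scene" else [220,150]))*2; print(n,u)
    ims.append(c)
cv2.imwrite("pics/a.png",np.hstack(ims))
E
```

```text
[False, True, True, True, True]Traceback (most recent call last):
  File "<stdin>", line 8, in <module>
bench.MotionError: the arm cannot take that pose within its joint ranges
```

```bash
python3 - <<'E'
from bench import arm
from u import *
import cv2
F=.35;S=.35
for a in[(-110,140,F,-60,.8),(-130,120,F,-60,.8),(-130,120,F,-60,.6),(-125,58,F,-20,S)]: 
  q=arm.solve_ik(*tcp(*a));print(a,None if q is None else np.round(q,2))
  if q is not None and abs(a[4]-.8)<.01: best=a
arm.goto(*tcp(*best)); arm.goto(*tcp(-125,58,F,-20,S))
o=arm.get_obs();print(o["time"],o["eef_pos"],tcp(-125,58,F,-20,S)[0],o["opening"],o["force"])
ims=[]
for n in("scene","top"):
    d=arm.get_image(n);im=np.ascontiguousarray(d["image"][:,:,::-1])
    M=R.from_rotvec(o["tcp_rot"]).as_matrix()
    off=[130,100] if n=="scene" else [220,150]
    c=im[off[1]:off[1]+180,off[0]:off[0]+200]
    ims.append(cv2.resize(c,(400,360),interpolation=cv2.INTER_CUBIC))
    print(n,(proj(d,o["eef_pos"]+.008*M[:,2])[0]-off)*2)
cv2.imwrite("pics/a.png",np.hstack(ims))
E
```

```text
(-110, 140, 0.35, -60, 0.8) [-1.06  0.39  2.06  1.17  1.44 -0.9 ]
(-130, 120, 0.35, -60, 0.8) [-1.1   0.43  2.09  1.15  1.44 -0.96]
(-130, 120, 0.35, -60, 0.6) [-1.13  0.34  2.24  1.29  1.33 -1.  ]
(-125, 58, 0.35, -20, 0.35) [-1.02  0.49  2.42  1.74  1.17 -1.33]
3.225 [ 0.49826717 -0.0676033   0.0611983 ] [ 0.49764535 -0.06667421  0.06074318] 0.00017850071389997974 [1.22377677 0.0269516  0.17034692]
scene [200.89729445 120.99932689]
top [213.85219123 249.57275555]
```

View pics/a.png

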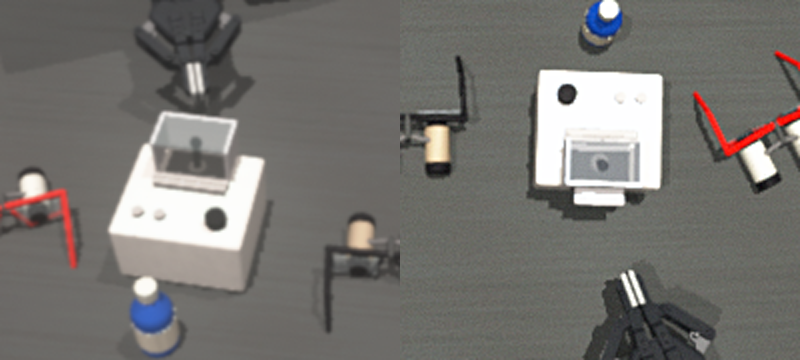

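```bash
python3 - <<'E'
from bench import arm
from u import *
import cv2
o=arm.get_obs();M=R.from_rotvec(o["tcp_rot"]).as_matrix()
ims=[]
for n,off in(("scene",[200,120]),("top",[290,255])):
    d=arm.get_image(n);im=np.ascontiguousarray(d["image"][:,:,::-1])
    c=im[off[1]:off[1]+60,off[0]:off[0]+60]
    c=cv2.convertScaleAbs(cv2.resize(c,(390,390),interpolation=cv2.INTER_CUBIC),alpha=1.8)
    for k in(.008,-.011,-.043):
        u=(proj(d,o["eef_pos"]+k*M[:,2])[0]-off+.5)*6.5-.5; print(n,k,u)
        cv2.circle(c,tuple(int(v) for v in u),3,(0,255,0),1)
    ims.append(c)
cv2.imwrite("pics/b.png",np.hstack(ims))
E
```

```text
scene 0.008 [193.89797026 266.56401522]
scene -0.011 [186.65644667 217.04111661]
scene -0.043 [174.66463713 135.08617871]
top 0.008 [249.35069473 127.98426091]
top -0.011 [270.11259192 181.62461548]
top -0.043 [305.81494083 273.96811656]
```

View pics/b.png

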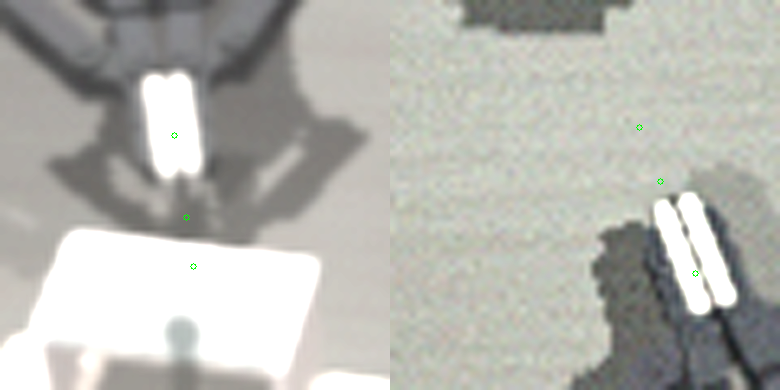

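```bash
python3 - <<'E'
from bench import arm
from u import *
o=arm.get_obs();M=R.from_rotvec(o["tcp_rot"]).as_matrix()
S,T=arm.get_image("scene"),arm.get_image("top")
a=(np.array([180,176])+.5)/6.5-.5+[200,120]; b=(np.array([287,197])+.5)/6.5-.5+[290,255]
P=least_squares(lambda P:np.r_[proj(S,P)[0]-a,proj(T,P)[0]-b],[.5,-.06,.08])
print(P.x,P.cost,"tool frame",M.T@(P.x-o["eef_pos"]), o["joints"])
E
```

```text
[ 0.48483535 -0.07508674  0.07986074] 0.09893994459807931 tool frame [ 0.01193557  0.00127519 -0.02058486] [-1.0255706   0.49204315  2.41640586  1.73657488  1.17342666 -1.33125683]
```

The fingertip appears about 29 mm behind the nominal tip. I'll advance using the nominal tip, which is safe under both readings, and check from there.

```bash
cat >>u.py <<'E'
def snap(arm,name,boxes=(("scene",[200,130]),("top",[290,215])),w=60):
    o=arm.get_obs();M=R.from_rotvec(o["tcp_rot"]).as_matrix();ims=[]
    for n,off in boxes:
        d=arm.get_image(n);im=np.ascontiguousarray(d["image"][:,:,::-1])
        c=cv2.resize(im[off[1]:off[1]+w,off[0]:off[0]+w],(390,390),interpolation=cv2.INTER_CUBIC)
        for k in(.008,-.021):
            u=(proj(d,o["eef_pos"]+k*M[:,2]+.011*M[:,0])[0]-off+.5)*390/w-.5
            cv2.circle(c,tuple(int(v) for v in u),3,(0,255,0),1)
        ims.append(c)
    cv2.imwrite(name,np.hstack(ims)); print(o["time"],o["eef_pos"].round(4),np.round(o["force"],2))
E
python3 - <<'E'
from bench import arm
from u import *
arm.servo_line(tcp(-71,58,.35,0,.35)[0],vel=.06)
snap(arm,"pics/c.png")
E
```

```text
4.6333 [ 0.5525 -0.0498  0.0606] [-0.15 -0.31  0.25]
```

View pics/c.png

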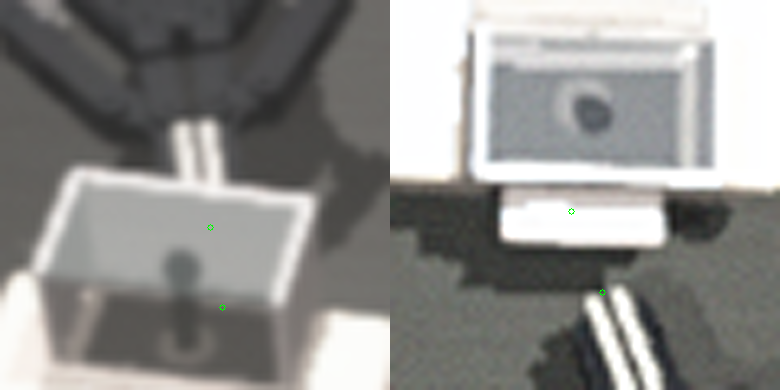

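The top view confirms it: the visible tip coincides with k = -21 mm and there is still a gap before the lip at (580,240). I'll take the real tip as 21 mm behind the TCP, insert under the lip, lift and look.

```bash
sed -i 's/-.008\*M\[:,2\]/+.021*M[:,2]/' u.py; python3 - <<'E'
from bench import arm
from u import *
W=[(-74,58),(-74,80),(-67,97),(-63,107)]
print([arm.solve_ik(*tcp(x,z,.35,0,.35)) is not None for x,z in W+[(-30,107)]])
for x,z in W:
    arm.servo_line(tcp(x,z,.35,0,.35)[0],vel=.04)
    o=arm.get_obs();print(o["time"],np.round(o["force"],2))
    if np.linalg.norm(o["force"])>12: break
snap(arm,"pics/d.png",(("scene",[190,120]),("top",[285,195])),75)
E
```

```text
[True, True, True, True, True]
5.5417 [-0.69  0.37 -0.48]
6.2417 [-0.35 -0.13 -0.73]
6.85 [-0.3  -0.48 -1.76]
7.2667 [-0.14 -0.21 -0.82]
7.2667 [ 0.587  -0.0426  0.1002] [-0.14 -0.21 -0.82]
```

View pics/d.png

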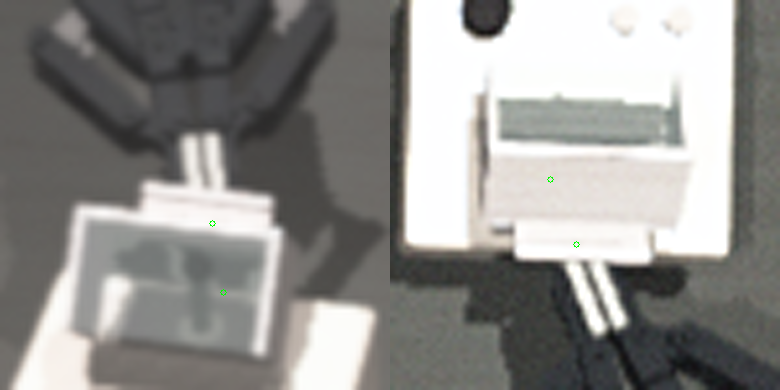

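The guard is up at about 0.6 rad, resting on the finger at (580,250) in the top view, and the toggle is still off. Next I push in small steps with a force check.

```bash
python3 - <<'E'
from bench import arm
from u import *
for x in (-48,-44,-40,-37,-34,-32,-30,-28,-26):
    arm.servo_line(tcp(x,107,.35,0,.35)[0],vel=.04)
    o=arm.get_obs();print(x,round(o["time"],1),np.round(o["force"],1))
    if np.linalg.norm(o["force"])>7: break
arm.dwell(.2)
snap(arm,"pics/e.png",(("scene",[190,120]),("top",[285,195])),75)
E
```

```text
-48 7.9 [-0.4  0.2 -1.9]
-44 8.1 [-1.3  1.  -1.2]
-40 8.4 [-1.5  0.1 -1.2]
-37 8.6 [-0.8 -0.  -2.6]
-34 8.9 [-10.4  -2.4   2.3]
9.0917 [ 0.6149 -0.0439  0.0993] [-9.67 -1.8   3.22]
```

View pics/e.png

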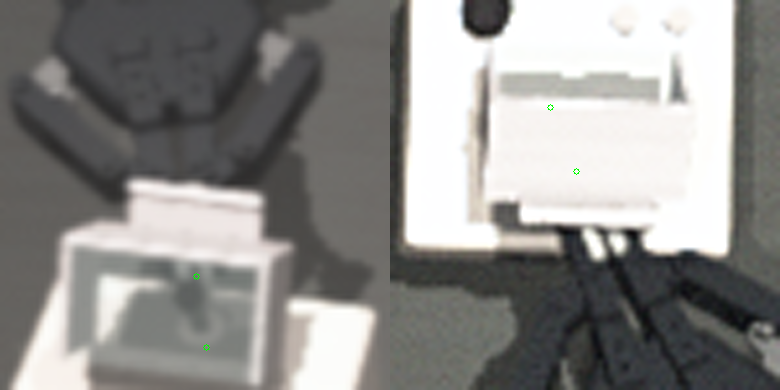

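Force jumped to about 10 N at x = -34, which is where the stop should be. I'll back off the knob with the guard still resting on the finger, and check that the toggle stays over.

```bash
python3 - <<'E'
from bench import arm
from u import *
arm.servo_line(tcp(-60,107,.35,0,.35)[0],vel=.06)
snap(arm,"pics/f.png",(("scene",[190,120]),("top",[285,195])),75)
for n,off in (("scene",[190,120]),("top",[285,195])):
    d=arm.get_image(n)
    for k in(-43,-27): print(n,k,(proj(d,pts([[k,0,109]],*pose))[0]-off+.5)*5.2-.5)
E
```

```text
9.775 [ 0.5897 -0.0426  0.1001] [-1.63  0.37  0.1 ]
scene -43 [201.9782567  269.29942012]
scene -27 [191.67824165 299.20235984]
top -43 [187.53700614 203.8900509 ]
top -27 [188.26509617 162.3887907 ]
```

View pics/f.png

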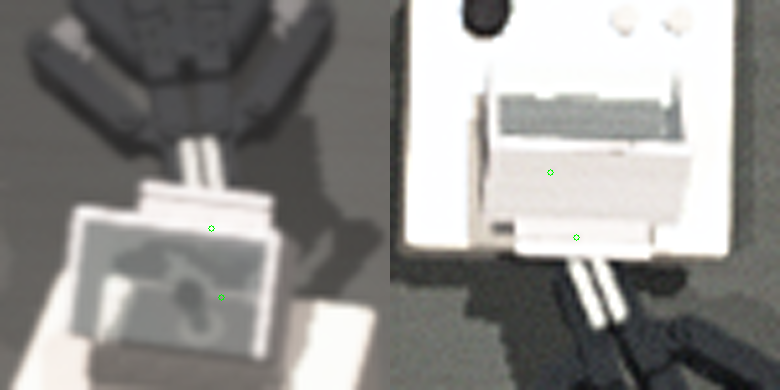

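The knob has moved from about (197,261) to (190,292) in the scene crop. That is the full predicted 30 px travel, so the toggle is on. Now I lower the guard on the finger, withdraw, and check numerically.

```bash
python3 - <<'E'
from bench import arm
from u import *
for x,z in [(-66,98),(-74,80),(-75,58)]:
    arm.servo_line(tcp(x,z,.35,0,.35)[0],vel=.05)
arm.servo_line(tcp(-140,58,.35,-24,.35)[0],vel=.08)
arm.dwell(.5)
o=arm.get_obs();print(o["time"],np.round(o["force"],2))
def dark(im): # knob: darkest blob inside the window, top view
    g=cv2.cvtColor(im,cv2.COLOR_BGR2GRAY)[225:242,307:334].astype(float)
    w=np.clip(np.percentile(g,8)-g,0,None);ys,xs=np.mgrid[225:242,307:334]
    return (w*xs).sum()/w.sum(),(w*ys).sum()/w.sum(),g.min()
a=cv2.imread("pics/top0.png");d=arm.get_image("top");b=np.ascontiguousarray(d["image"][:,:,::-1])
for im in(a,b): print(dark(im))
for k in(-43,-27):print(proj(d,pts([[k,0,109]],*pose))[0])
s0=cv2.imread("pics/scene0.png");s1=arm.get_image("scene")["image"][:,:,::-1]
for n,p,q in(("top",a,b),("scene",s0,s1)):
    D=cv2.absdiff(p,np.ascontiguousarray(q)).max(2)
    for nm,(x0,y0,x1,y1) in {"top":{"lip":(300,243,340,256),"unit":(285,183,355,212),"bottle":(305,145,335,177),"red":(365,170,440,250),"blk":(190,170,260,240)},
       "scene":{"guard":(200,150,252,195),"unit":(185,195,265,240),"bottle":(190,235,225,280)}}[n].items():
        print(n,nm,(D[y0:y1,x0:x1]>40).sum())
E
```

```text
12.9917 [ 0.53  0.76 -0.42]
(np.float64(320.9339901477833), np.float64(232.26305418719213), np.float64(88.0))
(np.float64(320.7181136120043), np.float64(227.08896034297965), np.float64(93.0))
[320.66096272 233.80577902]
[320.80098003 225.82476744]
top lip 0
top unit 0
top bottle 0
top red 0
top blk 0
scene guard 110
scene unit 0
scene bottle 0
```

```bash
python3 - <<'E'
from bench import arm
from u import *
a=cv2.imread("pics/top0.png");b=arm.get_image("top")["image"][:,:,::-1]
s=cv2.imread("pics/scene0.png");t=arm.get_image("scene");t1=t["image"][:,:,::-1]
for p in(a,b): print(np.round(p[218:242,319:323].mean((1,2))).astype(int))
D=s[150:200,205:250].astype(float).mean(2)-t1[150:200,205:250].mean(2)
for sg in(1,-1):
    w=np.clip(sg*D-20,0,None);ys,xs=np.mgrid[150:200,205:250];print(sg,(w*xs).sum()/w.sum(),(w*ys).sum()/w.sum())
for k in(-43,-27):print(proj(t,pts([[k,0,109]],*pose))[0])
E
```

```text
[224 230 219 182 179 213 214 187 151 168 174 154 109  92  96 100 103 126
 144 147 142 146 228 255]
[226 232 223 188 156 141 103  96 100 102 116 126 130 138 158 177 177 162
 149 148 147 151 231 255]
1 230.54266175697 153.73003682272488
-1 228.92804217725848 158.93459675121116
[228.43812629 171.38450387]
[226.45735416 177.1350692 ]
```

The knob now sits at row 226.1 against a predicted 225.8 for fully on, and it reached its hard stop. The guard's lip is back exactly where it was, and nothing else has moved.

```bash
python3 -c "
from bench import arm
print(arm.hand_in())"
```

```text
the job is handed in; nothing more can be done
None
```

I lifted the guard, pushed the toggle over to its stop and lowered the guard shut again; by the camera check the toggle is on and the unit, loupes and bottle have not moved, and I handed the job in without seeing the verdict.

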